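# Move the lift-off hinge door to the other control box

## Task

Take the lift-off door off the box it hangs on: pinch its two sprung hinge pins in by their tabs and lift it straight out. Then hang it on the other, empty box: lower it gently, pins still held in, until you feel it sit fully down in the hinge brackets, and let the pins spring out into their holes. Do not force the brackets, and leave the other things on the desk where they are.

Things in the scene. Friction and masses are not known exactly. Their poses are not given: they have to be found in the camera images.
- box_a: grey steel control box, open in front, fixed to the desk, the one the door hangs on at the start; 80 deep (x) x 180 wide (y) x 125 mm high; origin under its centre at desk level, z up, open front facing -x. Two dark hinge brackets stand on its front at y = 65 to 85 mm left and right. Over 30 N between the door and this box is forcing it
- hinge_a (a point): middle of box_a's hinge axis (axis along y), in front of the box and 122 mm above the desk. Each bracket is a channel open at the top, 17 mm wide in x with flared lips (mouth 35 mm, lips end 21 mm above the axis), floor 7 mm below the axis, closed outside by a plate (inner face at y = +-79 mm, 6 mm thick, 28 mm above the axis) with an 11 mm square pin hole at the axis
- box_b: the same box without a door, fixed to the desk; same size, origin, axes and brackets. More than 15 N between the door and this box or its brackets is forcing it
- hinge_b (a point): middle of box_b's NOMINAL hinge axis, x -58 mm, z 122 mm from the box's origin, axes as the box. Its bracket pair is bolted on through upright slots and really sits anywhere from 14 mm lower to 14 mm higher than this point, both sides alike; this is not measured, it must be felt
- door: aluminium door 120 wide x 92 high x 4 mm, 0.26 kg give or take 30 percent, under a horizontal hinge bar. Origin on the hinge axis midway; y along the axis, z up; the panel hangs 8 to 100 mm below. At each end a steel sleeve, 14 mm diameter, ends at y = +-76 mm and rests on the bracket floor. Clearance in the brackets: 1.5 mm each way in x, 3 mm each way in y
- tabs (a point): midway between the door's two black upright tabs, 32 mm above the hinge axis. Each tab is 20 wide (x) x 6 thick (y) mm and reaches from 27 mm below this point to 13 mm above; it moves one pin. Outer tab faces are 56 mm apart with the pins out, 30 mm with both fully in. Tabs are pinched from above, fingers closing along y, 40 N is ample
- pin_l (a joint): 8 mm hinge pin at the door's +y end: 0 = sprung fully out (tip at y = 88.5 mm), 0.013 m = fully in, flush; at least 10 mm in to pass the bracket plate. Spring 4 N at 0, 9 N fully in. A pin let go off its hole jams on the plate and holds the door up
- pin_r (a joint): the pin at the door's -y end, same values and spring
- dish: bystander: round metal screw dish, 75 mm across, 14 mm high; origin under its centre
- cutter: bystander: side cutter pliers with handles, 44 x 119 x 15 mm, lying; origin under its centre
- tape: bystander: roll of black tape, 58 mm across, 19 mm high; origin under its centre
- driver: bystander: slim screwdriver, 14 x 149 x 16 mm, lying; origin under its centre

How it is judged:
By the outcome, as a careful person would: the job done as asked, in the order asked, and still so for the second after the job is handed in, with the robot touching nothing.
It also fails if it takes over 51 s, if anything falls off the work surface, if the arm or the gripper's body presses on something with over 40 N, if the wrist force passes 120 N, or if a joint passes its speed limit or range.

## Robot

A 6-joint arm with a two-finger parallel gripper is mounted at the origin on a cart in front of the work surface, level with it; the furniture and walls round the work are solid. World frame = base frame: x ahead of the robot, y to its left, z up, the work surface at z = 0. Lengths are in m, angles in degrees, forces in N, time in s.
With the tool pointing down it reaches from about 0.325 to 0.775 m from the base axis. Payload 5.5 kg.
Tool frame: the origin (TCP) lies at the centre of the arm's flange, where the gripper is bolted on; the fingertips stand 182 mm ahead of it and the grasp point (between the pads) lies 163 mm ahead of it; z points along the fingers, y is the line along which they close (so a half turn about z gives the same grasp; the last joint's range is limited). The gripper opens to 88 mm and grips with 3 to 60 N. Pads are 20 mm wide; open, the fingers measure 115 mm over their backs; the gripper's body (75 mm by 178 mm) begins 61 mm behind the grasp point.
Start: joints at [-68.91, 5.22, 70.514, -0, 104.267, -3.249], TCP at [0.247, -0.547, 0.405] pointing down, gripper open.
Joint ranges: [-164.24, 164.24], [-49.07, 125.15], [9.68, 141.18], [-86.29, 266.29], [3.28, 154.24], [-151.56, 151.56]. Speed limits (degrees/s): [147.25, 147.25, 172.46, 180, 180, 180].

## Interface

Orientations are given as [roll, pitch, yaw] about the fixed x, y, z axes, in that order (R = Rz(yaw) Ry(pitch) Rx(roll)).
In Python, from station import r gives the robot as it stands. The module is installed in compiled form; this text tells all that it offers. Calls block until the motion is done:
- r.reach(position, orientation): joint-space move of the TCP to a pose.
- r.servo_line(position, rotation=None, speed=0.15): straight line of the TCP; rotation=None keeps the orientation; speed is the mean speed in m/s.
- r.move_joints(angles): joint-space move.
- r.let_go() and r.grab(squeeze=None): open the fingers fully, or close them until they stop; squeeze is the grip in N (None keeps the last).
- r.wait(seconds).
- r.inverse_kinematics(position, orientation): joint angles nearest the present ones, or None.
- r.sense(): the state.
- r.snapshot(name): name is "scene" or "top" or "wrist"; returns a dict with "frame" (480x640x3 uint8, red, green, blue), "fx", "fy", "cx", "cy" (pixels), "R" (3x3) and "t" (3): a world point X has camera coordinates R X + t. Camera axes: x right, y down, z forward; pixel columns grow to the right and rows downward; lengths in m; the calibration is good to about 2 mm. A picture is of the moment at which its call begins. There is no depth.
A pose or a line that the arm cannot do raises r.IKError and nothing moves.
- r.hand_in(): hands the job in; it is judged then, once.
The state is a dict: "clock": time; "joints": joint angles; "joint_vel": joint speeds; "joint_torque": joint torques, N m; "tcp_pos": TCP position; "orientation": TCP orientation; "contact_force": force on the tool from outside, world axes, zero at the start; "torque": the same for the moment, N m; "opening": finger opening in m; "gripper_force": force on a finger pad.
Only numpy, scipy, OpenCV 4.12 (cv2) and the standard library are available. Lean on these libraries where they do the work, as an engineer would, in place of code of your own. Each camera call takes 0.05 s, during which the arm holds its last target. There are 200 camera calls.

## Working session

There is one attempt and no reset: what is moved stays moved. The work goes in short steps, each a Python script; the robot and the scene stay as the last script left them, time stands still between calls to the robot, and variables do not carry over. Pictures are saved under pics/ and viewed, at most 10 in all, crops included, and the job is handed in when it is done.

```bash
mkdir -p pics; python3 - <<'E'
from station import r
import cv2,pickle,numpy as np
for n in("scene","top"):
    s=r.snapshot(n);pickle.dump(s,open(n+'.pkl','wb'));cv2.imwrite(f'pics/{n}.png',s['frame'][:,:,::-1])
    print(n,s['fx'],s['fy'],s['cx'],s['cy'],np.round(-np.array(s['R']).T@s['t'],3),np.round(s['R'],3).tolist())
print(r.sense())
E
```

```text
scene 466.3762230591704 466.3762230591704 314.0743405165881 240.6460188546859 [0.181 0.492 0.747] [[-0.836, -0.549, 0.011], [-0.4, 0.593, -0.699], [0.377, -0.588, -0.715]]
top 584.6299719777752 584.6299719777752 326.28971504959503 239.0832222878446 [ 0.34  -0.005  1.169] [[0.03, -1.0, -0.003], [-0.989, -0.029, -0.148], [0.147, 0.007, -0.989]]
{'clock': 0.1, 'joints': array([-6.89117421e+01,  5.25953402e+00,  7.05746585e+01, -1.10191632e-03,
        1.04267698e+02, -3.24884122e+00]), 'joint_vel': array([-0.0133726 , -0.03634913, -0.10372119, -0.00765251, -0.08824155,
        0.05193485]), 'joint_torque': array([ 3.78171258e-03, -4.47857237e+01, -4.07569706e+01,  7.00172922e-02,
        2.83918111e-02, -1.08823010e-04]), 'tcp_pos': array([ 0.24727551, -0.5467339 ,  0.40361512]), 'orientation': array([-1.79898212e+02, -4.70772856e-03,  2.43368243e+01]), 'contact_force': array([ 0.54816428, -0.4503709 ,  0.40338064]), 'torque': array([ 0.04172509, -0.01564641, -0.0668114 ]), 'gripper_force': 0.0, 'opening': 0.08778616304485837}
```

View pics/scene.png

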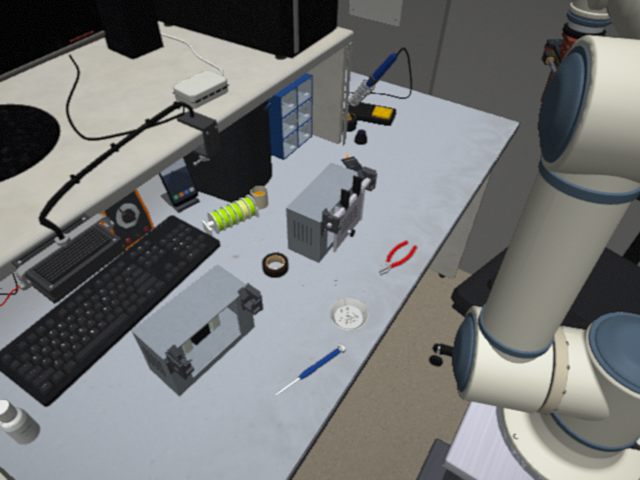

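View pics/top.png

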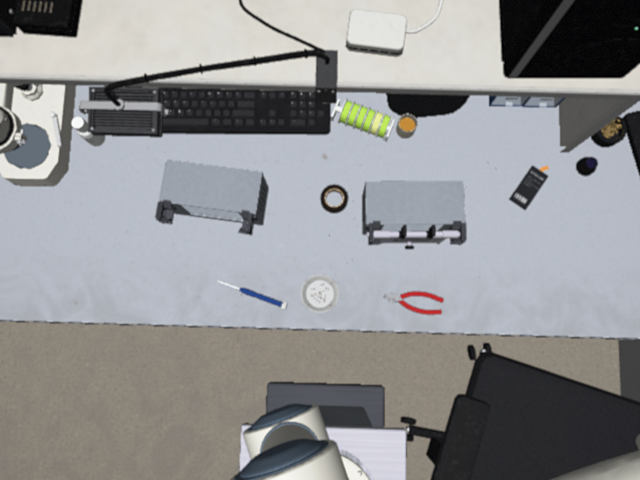

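```bash
python3 - <<'E'
import cv2,numpy as np
t=cv2.imread('pics/top.png')
a=cv2.resize(t[150:260,350:480],None,fx=6,fy=5.4,interpolation=cv2.INTER_CUBIC)[:300*2]
a=cv2.resize(t[160:260,350:480],(780,600))[:,:]
b=cv2.resize(t[150:245,148:275],(762,570))
cv2.imwrite('pics/ca.png',a[:, :]);cv2.imwrite('pics/cb.png',b)
E
```

```text
(no output)
```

View pics/ca.png

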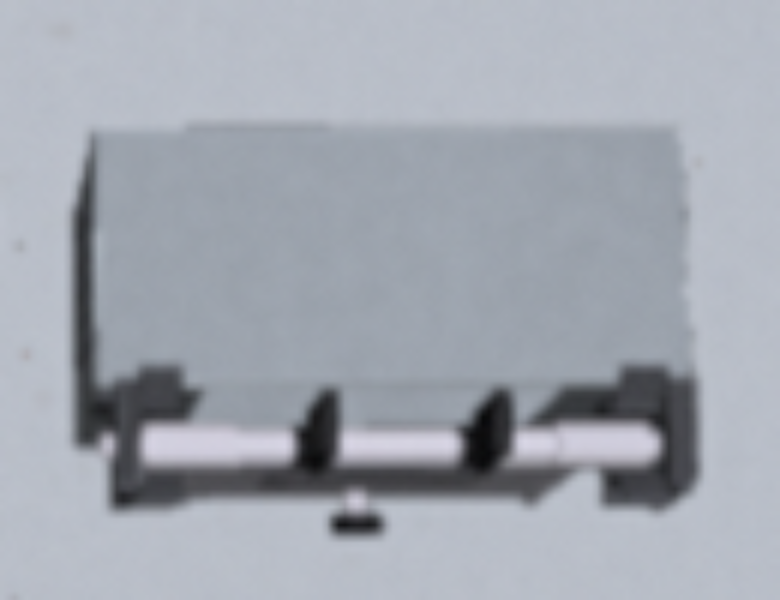

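View pics/cb.png

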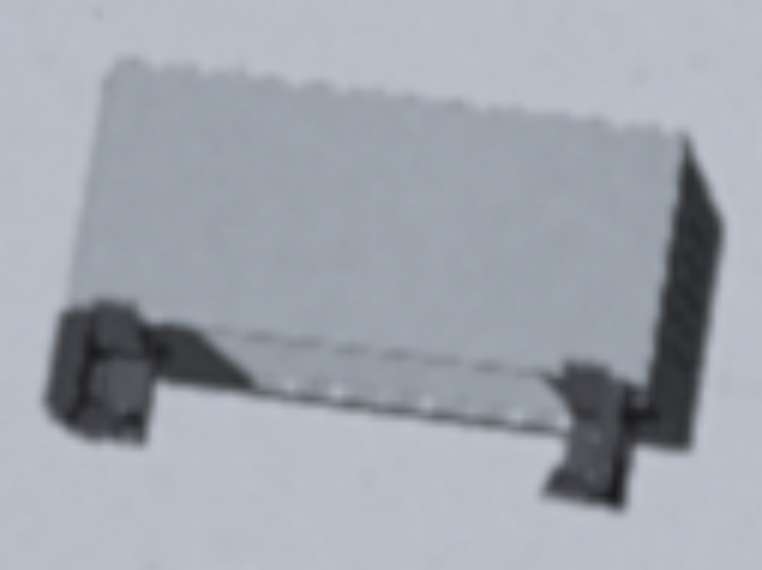

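The scene shows box A with the door (tabs at about (403,232) and (431,232) in the top view) and the empty box B, turned clockwise in the image. Its roof corners in the top view are about (166,161), (262,172) and (256,213). The crops give the bar ends and roof corners for ray casting.

```bash
cat > h.py <<'E'
import numpy as np,cv2
def ray(s,px,z):
    R=np.array(s['R']);c=-R.T@np.array(s['t'])
    d=R.T@np.array([(px[0]-s['cx'])/s['fx'],(px[1]-s['cy'])/s['fy'],1]);return (c+d*(z-c[2])/d[2])
def proj(s,X):
    p=np.array(s['R'])@np.array(X)+s['t'];return [s['fx']*p[0]/p[2]+s['cx'],s['fy']*p[1]/p[2]+s['cy']]
E
python3 - <<'E'
from h import *;import pickle
s=pickle.load(open('top.pkl','rb'))
A=lambda u,v,z:ray(s,(350+(u+.5)/6-.5,160+(v+.5)/6-.5),z)
B=lambda u,v,z:ray(s,(148+(u+.5)/6-.5,150+(v+.5)/6-.5),z)
def yaw(l,r): d=l-r; return np.degrees(np.arctan2(-d[0],d[1]))
l,r_=A(140,445,.122),A(662,443,.122);print('sleeve',l,r_,(l+r_)/2,yaw(l,r_),np.linalg.norm(l-r_))
l,r_=A(92,132,.125),A(675,128,.125);print('A back',l,r_,yaw(l,r_),np.linalg.norm(l-r_))
for t in((320,395),(492,395)):print('tab top',A(*t,.167))
l,r_=B(108,65,.125),B(685,133,.125);print('B back',l,r_,yaw(l,r_),np.linalg.norm(l-r_))
th=yaw(l,r_);m=(l+r_)/2;t=np.radians(th);print('hingeB', m-np.array([np.cos(t),np.sin(t),0])*.098)
l,r_=B(215,330,.125),B(545,371,.125);print('B front',l,r_,yaw(l,r_))
print('proj front',[(np.array(proj(s,x))) for x in(l,r_)])
E
```

```text
sleeve [ 0.50807778 -0.08142354  0.122     ] [ 0.5133009  -0.23891675  0.122     ] [ 0.51068934 -0.16017014  0.122     ] 1.8994668793000504 0.1575797983838494
A back [ 0.60388296 -0.06482954  0.125     ] [ 0.6102993  -0.24260022  0.125     ] 2.067099348583467 0.17788643495685036
tab top [ 0.51702672 -0.12995171  0.167     ]
tab top [ 0.51848209 -0.17971954  0.167     ]
B back [0.63324406 0.30314282 0.125     ] [0.6169139 0.1249329 0.125    ] -5.235641918833693 0.17895655941691938
hingeB [0.52748786 0.22298056 0.125     ]
B front [0.55128984 0.2648076  0.125     ] [0.54155008 0.16394471 0.125     ] -5.515632998319277
proj front [array([183.41666667, 204.58333333]), array([238.41666667, 211.41666667])]
```

```bash
python3 - <<'E'
from station import r
import cv2,pickle,numpy as np
for p,y in(([.51,-.157,.317],2),([.51,-.157,.45],2),([.527,.223,.45],-5.3),([.527,.223,.31],-5.3)):
    print(r.inverse_kinematics(p,[180,0,y]))
r.reach([.51,-.156,.40],[180,0,2]);print(r.sense()['clock'],r.sense()['tcp_pos'],r.sense()['contact_force'])
s=r.snapshot('wrist');pickle.dump(s,open('w1.pkl','wb'));cv2.imwrite('pics/w1.png',s['frame'][:,:,::-1])
E
```

```text
[-2.07637498e+01 -5.01892782e+00  8.96307832e+01 -2.54444375e-14
  9.53881447e+01  6.72362502e+01]
[-2.07637498e+01 -4.20950842e+00  7.53794148e+01 -2.54444375e-14
  1.08830094e+02  6.72362502e+01]
[ 1.95293729e+01  1.72438183e+00  6.95311101e+01 -2.54444375e-14
  1.08744508e+02  1.14829373e+02]
[ 1.95293729e+01  1.04745439e+00  8.44131423e+01 -2.54444375e-14
  9.45394033e+01  1.14829373e+02]
1.8167 [ 0.50987277 -0.15666036  0.39999654] [-0.65920294 -0.16355849  0.18051229]
```

View pics/w1.png

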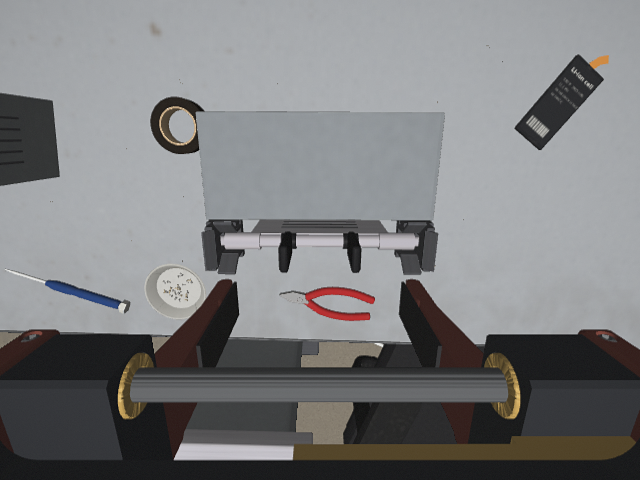

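The wrist view has the door level in the image: sleeve ends at about (221,241) and (419,241), tab tops at about (284,267) and (355,267), and the box A roof from (196,112) to (445,112). Next I cast these as rays.

```bash
python3 - <<'E'
from h import *;import pickle
s=pickle.load(open('w1.pkl','rb'))
def yaw(l,r): d=l-r; return np.degrees(np.arctan2(-d[0],d[1]))
def pr(n,a,b,z):
    l,r=ray(s,a,z),ray(s,b,z);print(n,l,r,'mid',(l+r)/2,yaw(l,r),np.linalg.norm(l-r))
print(-np.array(s['R']).T@s['t'])
pr('sleeve',(221,241),(419,241),.122)
pr('tabs outer top',(278,271),(361,271),.167)
pr('roof back',(196,112),(445,112),.125)
pr('roof front',(205,219),(435,219),.125)
E
```

```text
[ 0.59202967 -0.15435483  0.38011702]
sleeve [ 0.50851166 -0.07764434  0.122     ] [ 0.51414949 -0.23908506  0.122     ] mid [ 0.51133058 -0.1583647   0.122     ] 2.000071419941765 0.16153913469818557
tabs outer top [ 0.50260074 -0.12934882  0.167     ] [ 0.50460884 -0.18686562  0.167     ] mid [ 0.50360479 -0.15810722  0.167     ] 1.9995734895848716 0.05755185177269567
roof back [ 0.60618373 -0.0657898   0.125     ] [ 0.61243154 -0.24453173  0.125     ] mid [ 0.60930764 -0.15516076  0.125     ] 2.0019242117693463 0.1788510931760842
roof front [ 0.52729388 -0.0668817   0.125     ] [ 0.53363524 -0.24843669  0.125     ] mid [ 0.53046456 -0.15765919  0.125     ] 2.00041888611703 0.18166570587745232
```

```bash
python3 - <<'E'
from station import r
import numpy as np
x,y=.5113,-.1584
def st(n): s=r.sense();print(n,round(s['clock'],2),np.round(s['tcp_pos'],4),'F',np.round(s['contact_force'],1),'T',np.round(s['torque'],2),round(s['opening'],4),round(s['gripper_force'],1))
r.servo_line([x,y,.40],speed=.1);r.servo_line([x,y,.3175],speed=.08);st('down')
r.grab(40);r.wait(.2);st('grab')
if abs(r.sense()['opening']-.03)<.004:
    for z in (.3225,.3305,.345):
        r.servo_line([x,y,z],speed=.04);st('lift')
E
```

```text
down 3.3 [ 0.5114 -0.1585  0.3183] F [-0.6 -0.5 -0.6] T [ 0.02 -0.04  0.03] 0.0877 0.0
grab 4.44 [ 0.5113 -0.1584  0.3178] F [-0.2  0.9  2.5] T [ 0.04  0.13 -0.04] 0.029 40.0
lift 4.72 [ 0.5113 -0.1584  0.322 ] F [ 0.3 -0.2 -1.9] T [0.06 0.07 0.06] 0.0288 40.0
lift 5.07 [ 0.5114 -0.1584  0.3309] F [ 0.2 -0.3 -1.3] T [ 0.03 -0.    0.03] 0.0289 40.0
lift 5.58 [ 0.5113 -0.1584  0.3453] F [-0.7 -0.  -1.7] T [ 0.05 -0.   -0.09] 0.0289 40.0
```

```bash
python3 - <<'E'
from station import r
import numpy as np,cv2,pickle
def st(n): s=r.sense();print(n,round(s['clock'],2),np.round(s['tcp_pos'],4),'F',np.round(s['contact_force'],1),'T',np.round(s['torque'],2),round(s['opening'],4),round(s['gripper_force'],1))
r.servo_line([.5113,-.1584,.478],speed=.12);st('up')
r.servo_line([.5275,.223,.478],[180,0,-5.3],speed=.12);r.wait(.3);st('over')
s=r.snapshot('wrist');pickle.dump(s,open('w2.pkl','wb'));cv2.imwrite('pics/w2.png',s['frame'][:,:,::-1])
E
```

```text
up 6.84 [ 0.5114 -0.1584  0.477 ] F [-0.1  0.6 -1.8] T [ 0.01 -0.03  0.04] 0.0288 40.0
over 10.47 [0.5275 0.223  0.478 ] F [ 0.7 -0.4 -2.7] T [ 0.05  0.06 -0.07] 0.029 40.0
```

View pics/w2.png

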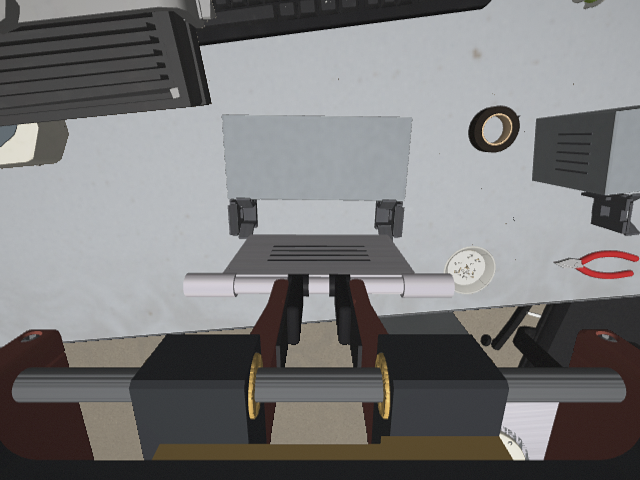

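The door is held level: sleeve ends at about (184,285) and (453,285), pins in. Box B's roof corners are at about (222,115), (412,119), (407,201) and (228,198), turned about 1° from the door, so I measure that by mask.

```bash
python3 - <<'E'
from h import *;import pickle
s=pickle.load(open('w2.pkl','rb'));f=s['frame'];g=cv2.cvtColor(f,cv2.COLOR_RGB2GRAY)
print(g[150,320],g[100,320],g[215,320],g[105:125,320],g[192:206,320],g[160,218:232],g[160,404:416])
m=(abs(g.astype(int)-int(np.median(g[140:170,280:360])))<14).astype(np.uint8);roi=np.zeros_like(m);roi[100:212,205:428]=1;m*=roi
m=cv2.morphologyEx(m,cv2.MORPH_OPEN,np.ones((9,9)))
ys,xs=np.where(m);print(xs.min(),xs.max(),ys.min(),ys.max())
# edge lines
top=[(x,np.where(m[:,x])[0].min()-.5) for x in range(235,400,3)];bot=[(x,np.where(m[:,x])[0].max()+.5) for x in range(265,370,3)]
lf=[(np.where(m[y])[0].min()-.5,y) for y in range(128,188,2)];rt=[(np.where(m[y])[0].max()+.5,y) for y in range(128,188,2)]
def W(pts):
    P=np.array([ray(s,p,.125)[:2] for p in pts]);l=cv2.fitLine(P.astype(np.float32),cv2.DIST_HUBER,0,.001,.001).ravel();return l
L={k:W(v) for k,v in dict(top=top,bot=bot,lf=lf,rt=rt).items()}
for k,l in L.items():print(k,l,np.degrees(np.arctan2(l[1],l[0])))
def X(a,b):
    A=np.c_[a[:2],-b[:2]];t=np.linalg.solve(A,b[2:]-a[2:]);return a[2:]+a[:2]*t[0]
bl,br,fl,fr=X(L['top'],L['lf']),X(L['top'],L['rt']),X(L['bot'],L['lf']),X(L['bot'],L['rt'])
print(bl,br,fl,fr,np.linalg.norm(bl-br),np.linalg.norm(bl-fl))
d=bl-br;yaw=np.arctan2(-d[0],d[1]);c=(bl+br+fl+fr)/4
print('yaw',np.degrees(yaw),'centre',c,'hinge',c-.058*np.array([np.cos(yaw),np.sin(yaw)]))
a,b=ray(s,(184,285),.478-.1958),ray(s,(453,285),.478-.1958);print('door sleeve',a,b,(a+b)/2,np.linalg.norm(a-b))
E
```

```text
162 185 187 [183 184 183 184 184 184 183 184 184 187 148 148 158 160 161 163 162 162
 162 162] [164 163 163 163 163 163 164 150 182 190 187 188 188 187] [186 185 187 186 187 188 179 154 157 161 160 160 162 161] [159 158 159 157 134 187 189 187 187 188 187 187]
223 410 114 199
top [0.10740854 0.99421495 0.6293613  0.21565849] 83.834045
bot [0.10408359 0.9945685  0.55016315 0.2228635 ] 84.02563
lf [ 0.9947047  -0.10277403  0.5889429   0.30872247] -5.8989334
rt [ 0.99440396 -0.1056444   0.5828306   0.13006882] -6.0642943
[0.63885814 0.30356517] [0.61969167 0.12615275] [0.5594672  0.31176794] [0.540918   0.13452157] 0.17844473 0.07981358
yaw -6.1659446 centre [0.5897337  0.21900186] hinge [0.53206927 0.22523154]
door sleeve [0.5350346  0.30006886 0.2822    ] [0.5207375  0.14456868 0.2822    ] [0.52788605 0.22231877 0.2822    ] 0.15615605901434443
```

```bash
python3 - <<'E'
from station import r
import numpy as np,cv2,pickle
def st(n): s=r.sense();print(n,round(s['clock'],2),np.round(s['tcp_pos'],4),'F',np.round(s['contact_force'],1),'T',np.round(s['torque'],2),round(s['opening'],4),round(s['gripper_force'],1))
r.servo_line([.5317,.2255,.468],[180,0,-6.05],speed=.05)
r.servo_line([.5317,.2255,.376],speed=.1);r.wait(.2);st('low')
s=r.snapshot('wrist');pickle.dump(s,open('w3.pkl','wb'));cv2.imwrite('pics/w3.png',s['frame'][:,:,::-1])
t=r.snapshot('scene');pickle.dump(t,open('s3.pkl','wb'));cv2.imwrite('pics/s3.png',t['frame'][:,:,::-1])
E
```

```text
low 12.17 [0.5318 0.2255 0.3768] F [-0.8  0.1 -2. ] T [ 0.01  0.05 -0.01] 0.0287 40.0
```

View pics/w3.png

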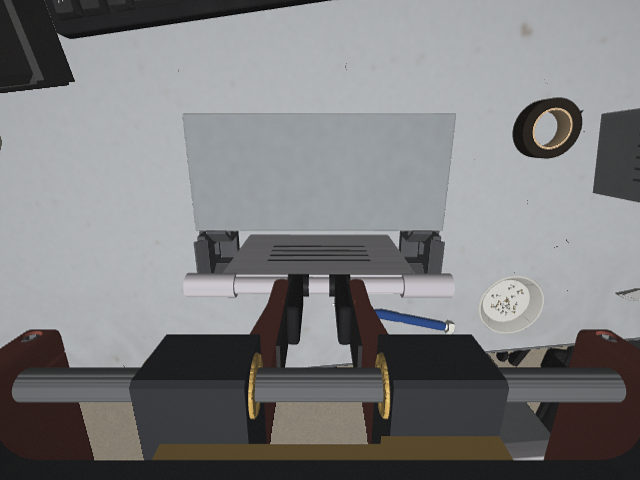

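The roof edge and the bar are now parallel: roof back (182,113)–(456,113), front (196,230)–(444,230), sleeve ends (184,285) and (454,285). I check the offset once more, then feel the way down.

```bash
python3 - <<'E'
from h import *;import pickle
s=pickle.load(open('w3.pkl','rb'));g=cv2.cvtColor(s['frame'],cv2.COLOR_RGB2GRAY).astype(int)
col=g[:,300:340].mean(1);print(np.round(col[108:118]),np.round(col[226:240]),np.round(g[268:302,215]))
c=np.array([ray(s,p,.125) for p in((182.5,113),(455.5,113),(196,230),(444,230))])
t=np.radians(-6.05);R=np.array([[np.cos(t),np.sin(t)],[-np.sin(t),np.cos(t)]])
tcp=np.array([.5318,.2255])
print('corners in tool-yaw frame rel tcp',np.round((c[:,:2]-tcp)@R.T,4))
d=np.array([ray(s,p,.3768-.1958) for p in((184,285),(454,285))]);print('sleeve rel',np.round((d[:,:2]-tcp)@R.T,4))
E
```

```text
[179. 179. 179. 180. 182. 149. 149. 155. 155. 155.] [156. 157. 158. 149. 151. 177. 183. 186. 149.  99.  86.  87.  89.  89.] [ 69  73  75  74  72  77  95 116 134 144 155 166 180 189 195 200 201 200
 197 198 196 195 195 196 196 196 196 186 165 175 179 178 179 180]
corners in tool-yaw frame rel tcp [[ 0.0976  0.0886]
 [ 0.0977 -0.0899]
 [ 0.0182  0.0885]
 [ 0.0184 -0.0914]]
sleeve rel [[ 0.0005  0.0776]
 [ 0.0007 -0.0791]]
```

```bash
cat > low.py <<'E'
from station import r
import numpy as np
def st(n): s=r.sense();print(n,round(s['clock'],2),np.round(s['tcp_pos'],4),'F',np.round(s['contact_force'],1),'T',np.round(s['torque'],2),round(s['opening'],4),round(s['gripper_force'],1))
def F():
    return np.mean([(r.wait(.01),r.sense()['contact_force'])[1] for _ in range(4)],0)
E
python3 - <<'E'
from low import *
x,y=.5315,.2255
r.servo_line([x,y,.370],speed=.05);r.wait(.1);f0=F();print(f0);z=.370;n=0
while z>.298:
    z-=.001;r.servo_line([x,y,z],speed=.025);d=F()-f0;n+=1
    if n%6==0 or abs(d).max()>2: print(round(z,4),np.round(d,1))
    if d[2]>4 or np.hypot(d[0],d[1])>5: break
st('stop')
E
```

```text
[-0.27906653 -0.24756812 -2.04179266]
0.364 [ 0.5  0.2 -0.2]
0.358 [0.  0.4 0.4]
0.352 [ 0.3  0.2 -0.5]
0.346 [0.1 0.3 0.1]
0.34 [-0.2 -0.  -0.3]
0.334 [ 0.3  0.5 -0.2]
0.328 [-0.   0.2 -0.2]
0.322 [ 0.2  0.6 -0.2]
0.316 [ 0.5 -0.1 -0.4]
0.31 [-0.3  0.5  0.4]
0.309 [-1.9 -0.7  4.6]
stop 29.95 [0.5315 0.2255 0.3098] F [-2.7 -1.8  2.5] T [-0.11  0.35  0.  ] 0.0289 40.0
```

Contact at TCP z ≈ 0.3095, so the axis is about 8.5 mm below nominal. I relieve the side force and confirm it's a hard seat.

```bash
python3 - <<'E'
from low import *
x,y=.5315,.2255
r.servo_line([x-.0007,y,.309],speed=.05);print(F());st('x')
r.servo_line([x-.0007,y,.3083],speed=.05);print(F());st('dn')
s=r.snapshot('scene')
import cv2;f=s['frame'][:,:,::-1][250:400,120:280];cv2.imwrite('pics/s4.png',cv2.resize(f,(640,600),interpolation=cv2.INTER_CUBIC))
E
```

```text
[ 1.13567396 -0.78392906  4.48638438]
x 30.23 [0.5311 0.2254 0.3097] F [ 0.8 -1.7  4.3] T [-0.09 -0.2  -0.01] 0.029 40.0
[ 0.37996161 -0.95165549  6.78641432]
dn 30.52 [0.531  0.2254 0.3097] F [ 0.8 -0.2  6.8] T [-0.27 -0.06 -0.03] 0.0289 40.0
```

View pics/s4.png

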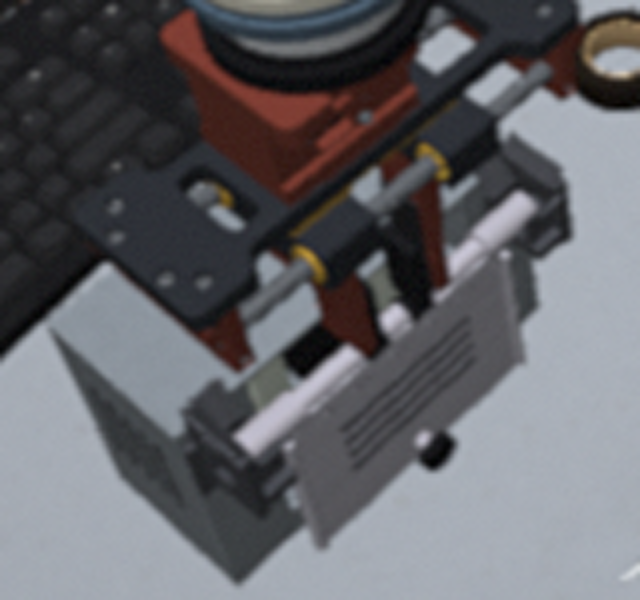

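The crop shows the door on box B upright, but the left sleeve end at about (242,438) looks un-occluded by the plate. I compare this against the projected bracket height before letting go.

```bash
python3 - <<'E'
from h import *;import pickle
s=pickle.load(open('scene.pkl','rb'))
from station import r
s2=r.snapshot('scene');pickle.dump(s2,open('s5.pkl','wb'))
t=np.radians(-6.05);h=np.array([.5310+.0001,.2248])
def w(lx,ly,z): return [h[0]+np.cos(t)*lx-np.sin(t)*ly,h[1]+np.sin(t)*lx+np.cos(t)*ly,z]
def crop(s,o,n=50,k=8):
    f=s['frame'][:,:,::-1][o[1]:o[1]+n,o[0]:o[0]+n]
    return cv2.resize(f,(n*k,n*k),interpolation=cv2.INTER_CUBIC)
k=8
oL=(150,335);oR=(225,275)
ims=[]
for q,o,sg in((s,oL,1),(s,oR,-1)):
    im=crop(q,o)
    for za,col in((.1137,(0,0,255)),(.122,(0,255,0)),):
        for lx in(-.0085,.0085):
            for z in(za+.028,za):
                u=proj(q,w(lx,sg*.085 if sg>0 else sg*.079,z));c=(int((u[0]-o[0]+.5)*k),int((u[1]-o[1]+.5)*k));cv2.circle(im,c,3,col,-1)
    ims.append(im)
im=crop(s2,oL)
u=proj(s2,w(0,.076,.1137));c=(int((u[0]-oL[0]+.5)*k),int((u[1]-oL[1]+.5)*k));cv2.circle(im,c,4,(255,0,0),-1)
cv2.imwrite('pics/cmp.png',cv2.resize(np.vstack([np.hstack(ims)]),(800,400)))
cv2.imwrite('pics/cmp.png',np.hstack([cv2.resize(i,(266,266)) for i in ims+[im]]) if 0 else np.vstack([np.hstack([cv2.resize(i,(400,300)) for i in ims]),np.hstack([cv2.resize(i,(400,300)) for i in (im,crop(s2,oR))])]))
E
```

```text
(no output)
```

View pics/cmp.png

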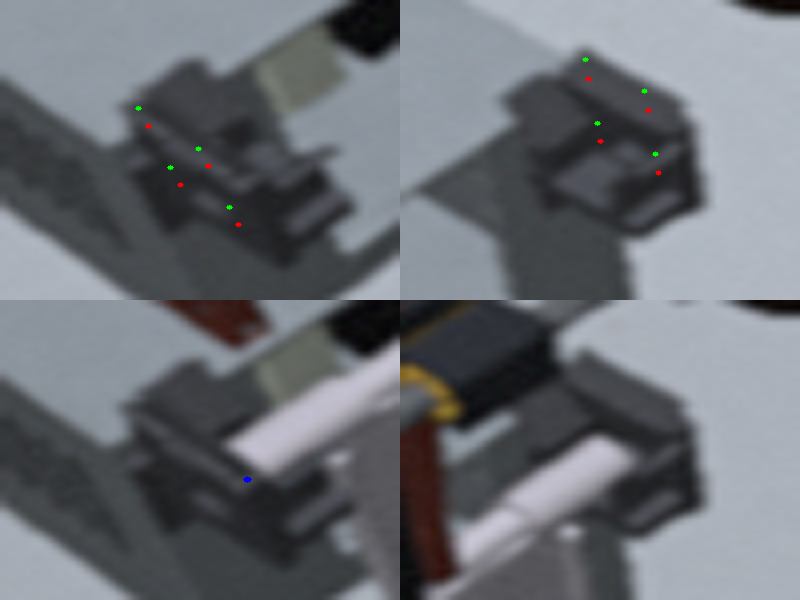

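The left plate's top ridge lies on the red prediction (axis 0.1137 m), not the green nominal. The plate hides the sleeve end (blue) and both sleeves sit down in their channels, so this is the seat. Next I release and check.

```bash
python3 - <<'E'
from low import *
import cv2,pickle
r.let_go();r.wait(.2);st('open')
r.servo_line([.531,.2255,.40],speed=.08);r.wait(.2);st('up')
s=r.snapshot('wrist');pickle.dump(s,open('w6.pkl','wb'))
f=s['frame'][:,:,::-1][160:340,180:460];cv2.imwrite('pics/w6.png',cv2.resize(f,(784,504),interpolation=cv2.INTER_CUBIC))
E
```

```text
open 31.83 [0.5308 0.2255 0.3083] F [ 0.4 -0.1 -0.5] T [0.08 0.05 0.05] 0.0879 0.0
up 33.33 [0.531  0.2255 0.3995] F [ 0.  -1.2  0.7] T [ 0.04 -0.01 -0.01] 0.0879 0.0
```

View pics/w6.png

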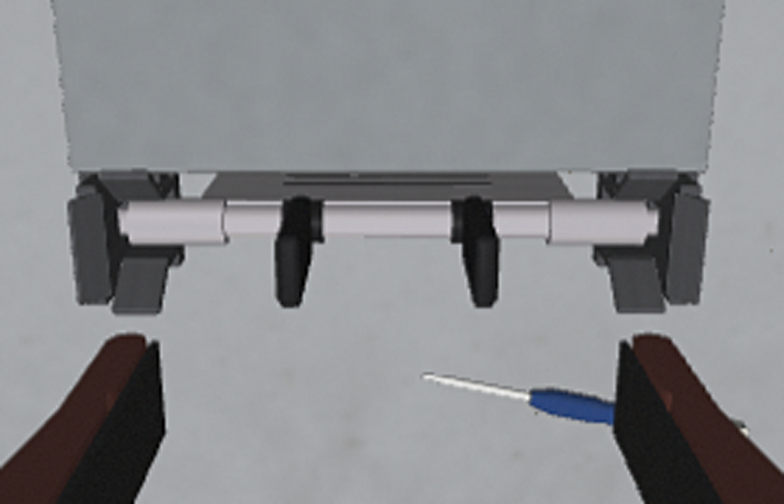

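Both tabs are fully apart: outer faces span about 222 crop px = 79 px, against 80 px expected for 56 mm. That means both pins are out in their holes, and the sleeves lie level in the brackets with the gripper clear.

```bash
python3 -c "
from station import r
print(r.hand_in())"
```

```text
the job is handed in; nothing more can be done
None
```

The door is off box A and hangs seated on box B, about 8 mm below the nominal hinge height, with both pins sprung out; the job was handed in at about 33 s and no verdict was returned.

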